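Hold a pantry jar under the jar sealer

ROBOT

A 6-joint arm with a two-finger parallel gripper is mounted at the origin on the work surface. World frame = base frame: x ahead of the robot, y to its left, z up, the work surface at z = 0. Lengths are in m, angles in rad, forces in N, time in s.
With the tool pointing down it reaches from about 0.3 to 0.85 m from the base axis. Payload 5.4 kg.
Tool frame: the origin (TCP) lies at the very end of the fingers, on their centre line; the grasp point (between the pads) lies 19 mm behind it; z points along the fingers, y is the line along which they close (so a half turn about z gives the same grasp; the last joint's range is limited). The gripper opens to 85 mm and grips with 20 to 120 N. Pads are 22 mm wide; open, the fingers measure 114 mm over their backs; the gripper's body (76 mm by 85 mm) begins 54 mm behind the grasp point. The pads swing forward as they close: fully open they stand 13 mm farther back than shut.
Start: joints at [0.923, 0.158, 1.597, -0, 1.386, -0.21], TCP at [0.244, 0.521, 0.231] pointing down, gripper open.
Joint ranges: [-2.91, 2.91], [-0.94, 2.29], [0.18, 2.7], [-1.29, 4.43], [0.17, 2.64], [-3, 3]. Speed limits (rad/s): [2.57, 2.57, 3.14, 3.14, 3.14, 3.14].

INTERFACE

Orientations are given as a unit quaternion [x, y, z, w].
In Python, from rig import robot, grab_frame, get_calibration, workorder, spot_in, cut_out gives the robot as it stands.
- The arm moves only by the tool drive_tool, never from a script. Its argument "series" is a list of rows, each an object with "dr": the turn, a rotation vector about the tool's x, y, z in rad, a list of three; "travel": the shift along the tool's x, y, z in cm, a list of three; "grip": the closure, from 0 (fully open) to 1 (shut). In form: [{"dr": [ax, ay, az], "travel": [tx, ty, tz], "grip": grip}, ...]. A call has 1 to 20 rows; each row shifts and turns the commanded pose from where the row before left it, along the tool's axes as they then stand; what a row does not reach is not made up. A row lasts 1/8 s, in which the tool goes at most 62.5 mm and 10.7 degrees, less where a joint would pass 70% of its speed; a pose out of reach is approached as far as the arm can. A call with a gripper value outside its range is refused whole. The fingers move at their own pace and stop on an object; "newtons" is the grip in N (left out, the last holds). Time passes only in rows, so rows that do not move let the fingers close. It gives the time, the measured TCP pose, the force, the opening and the grip force at its end, in the units of the state.
- robot.sense(): the state, without advancing time (a new reading comes with each control period).
- grab_frame(name): name is "scene" or "top"; returns the picture (480x640x3 uint8, red, green, blue); there is no depth.
- get_calibration(name): a dict with "intrinsics" (3x3 intrinsics, pixels), "k1" (the pictures are not rectified: a ray, as slopes to the right and down, at radius r is drawn at 1 + k1 r^2 times it, then the intrinsics apply), "T" (4x4, takes a point from camera to world coordinates). Camera axes: x right, y down, z forward; pixel columns grow to the right and rows downward; lengths in m; the calibration is good to about 2 mm. A picture is of the moment at which its call begins. get_calibration takes no time and is no camera call.
- workorder.sign_off(): hands the job in; it is judged then, once.
Trained networks look in the newest picture that a camera, given by its name, has taken for a name from the list of things; names that differ only in an ending like _2 or _b are one class to them, and where a whole thing is asked for, a point or a joint stands for the part that bears it (a point fixed in the world has none). Each returns a list of dicts, best first, with "p" (0 to 1); they miss things now and then, are a little off and sometimes report something else, mostly with a low value. They report only what shows in the picture. A call takes as long as a camera call. They do not tell look-alikes from the thing itself.
- spot_in(thing, camera): "rect" ([left, top, right, bottom] in pixels, round what is visible of it).
- cut_out(thing, camera): "mask" (480x640 bool, what is visible of it) and "rect" ([left, top, right, bottom] in pixels, round what is visible of it).
The state is a dict: "t": time; "qpos": joint angles; "qvel": joint speeds; "joint_torque": joint torques, N m; "tcp_pos": TCP position; "orientation": TCP orientation; "ft_force": force on the tool from outside, world axes, zero at the start; "ft_torque": the same for the moment, N m; "width": opening from 0.0 (shut) to 1.0 (fully open); "gripper_force": force on a finger pad.
Only numpy, scipy, OpenCV 4.12 (cv2) and the standard library are available. Lean on these libraries where they do the work, as an engineer would, in place of code of your own. Each camera call takes 0.05 s, during which the arm holds its last target. There are 200 camera calls.

TASK

Stand the short lidded jar in the round recess of the jar sealer's pulled-out carriage, let go of it, and slide the carriage fully home under the sealing head. Then press the sealer's spring-loaded palm knob about 30 mm down from its rest height (within 4 mm), so that the rubber pad bears on the jar's lid, and finish while still holding it there: do not let the knob come back up. Leave the tall jar, the tin and the wooden crate where they are.

Things in the scene. Friction and masses are not known exactly. Their poses are not given: they have to be found in the camera images.
- jar: The short jar: white ceramic cylinder with a flat steel lid of the same width fixed on it, 56 mm in diameter and 80 mm high in all (lid 18 mm of that), about 0.3 kg, upright on the table to the robot's right. Origin at the centre of its underside, z up; rotationally symmetric. It and the tall jar may stand in either of two places.
- sealer: White jar sealer fixed to the table (yaw within 0.25). Origin on the table below the ram axis; +y = carriage slides home, z up. Base 124 mm wide (x), y -270 to +130 mm; rails at x +-51 mm, up to z 26 mm. Column 110 mm wide, y +60 to +132 mm, 215 mm high; from it an arm 74 mm wide overhangs to y -36 mm, z 158 to 190 mm.
- carriage (a joint): Slide of the aluminium carriage along the sealer's +y, in m: 0 pulled out (recess 150 mm before the ram axis), 0.150 fully home at its stop (recess under the ram). Starts at 0 to 0.03; about 2 N of friction; stays where it is left. Carriage 86 mm wide, top at z 27.5 mm.
- seat (a point): Centre of the floor of the round recess in the carriage, 19.5 mm above the table. The recess is 63 mm in diameter and 8 mm deep with a chamfered mouth, so the jar stands in it with about 3 mm of play all round. Axes as the sealer's. It moves with the carriage.
- post_top (a point): Top centre of the carriage's upright black handle post, 18 mm in diameter, 83 mm tall above the carriage, top 110 mm above the table; it stands 95 mm from the recess centre on the outer (sealer -y) side. Push it towards the sealer's +y, or pinch it from above. It moves with the carriage.
- ram (a joint): Downward travel of the ram with its palm knob, in m: 0 at rest (up), 0.045 at its bottom stop. Sprung: with a jar in place the pad meets the lid at about 0.018; the push needed is about 2 N at first, 4 N just before the lid, 12 N at 0.030, 23 N at the stop. Springs back up when let go.
- knob_top (a point): Centre of the flat top of the round black palm knob on the ram: 52 mm in diameter, 20 mm thick, its top 262 mm above the table at rest, on the sealer's vertical axis. It is pressed straight down from above, for example with the shut fingertips, and moves with the ram.
- pad: The round rubber sealing pad, 48 mm in diameter, 12 mm thick, on a springy cushion (0.6 N/mm) under the ram, below the overhanging arm. Origin at the centre of its underside, 118 mm above the table at rest, 18 mm above the lid of a jar in place.
- tall_jar: Bystander: a taller jar of the same make, 68 mm in diameter, 125 mm high. Origin at the centre of its underside. Not to be moved.
- tin: Bystander: a food tin, 74 mm in diameter, 100 mm high. Origin at the centre of its underside. Not to be moved.
- crate: Bystander: an open wooden crate, 130 x 190 x 60 mm. Origin at the centre of its underside. Not to be moved.
Things that resemble listed ones, but are neither listed nor needed, are in the scene too. Leave any purple look-alike of the jar alone.

How it is judged:
On the way, in this order (a step that is already met when the one before it is completed fails the run):
1. the jar stands in the carriage's recess, let go (horizontal distance between jar and seat below 0.005 m and z of jar in the frame of seat between -0.004 and 0.004 m and angle between jar's own z axis and vertical below 0.06 rad and contact force between the fingers and jar below 0.3 N), for 0.2 s.
2. the carriage is fully home with the jar in it (horizontal distance between jar and seat below 0.005 m and z of jar in the frame of seat between -0.004 and 0.004 m and angle between jar's own z axis and vertical below 0.06 rad and value of joint carriage above 0.144 m), for 0.2 s.
At the end, for the whole second after the job is handed in: For the last second: jar upright on the recess floor (5 mm), carriage home (over 144 of 150 mm), the robot holds the knob 25 to 35 mm down, the pad presses the lid with over 2.5 N, gripper off the jar; tall jar, tin and crate within 30 mm of their starts (all of step 2 and value of joint ram between 0.025 and 0.035 m and contact force between pad and jar above 2.5 N and contact force between any of the fingers, the arm and anything else above 3 N and contact force between the fingers and jar below 0.3 N and distance of each of tall_jar, tin, crate from where it was at the start of the episode below 0.03 m); the arm keeps its last pose, push and grip.
It fails at once if a bystander (tall jar, tin, crate) is pushed more than 30 mm or tipped over (distance of any of tall_jar, tin, crate from where it was at the start of the episode above 0.03 m or angle between any of tall_jar, tin, crate's own z axis and vertical above 0.5 rad).
It fails at once if the jar is tipped over (angle between jar's own z axis and vertical above 0.8 rad).
It also fails if it takes over 61 s, if anything falls off the work surface, if the arm or the gripper's body presses on something with over 40 N, if the wrist force passes 120 N, or if a joint passes its speed limit or range.

## Working session

There is one attempt and no reset: what is moved stays moved. The work goes in short steps, Python scripts to look and compute and a tool call to move; the robot and the scene stay as the last step left them, time stands still between calls to the robot, and variables do not carry over. Pictures are saved under pics/ and viewed, at most 10 in all, crops included, and the job is handed in when it is done.

Besides the shell and the picture viewer there is one more tool, called after "Emit:" in YAML: its name, and indented under it one key for each argument. drive_tool: Moves the arm, as the interface text tells. Its arguments: {"type":"object","properties":{"series":{"type":"array"},"newtons":{"type":"number"}},"required":["series"]}

```bash
ls; mkdir -p pics
cat > h.py <<'E'
import numpy as np, cv2
from rig import robot, grab_frame, get_calibration, workorder, spot_in, cut_out
def shot(cam,fn=None):
    im=grab_frame(cam)
    if fn: cv2.imwrite('pics/'+fn,im[:,:,::-1])
    return im
def ray(cam,uv):
    c=get_calibration(cam);K=np.array(c["intrinsics"]);T=np.array(c["T"])
    d=(np.array(uv,float)-K[:2,2])/[K[0,0],K[1,1]]; s=d.copy()
    for _ in range(30): s=d/(1+c["k1"]*(s@s))
    return T[:3,3],T[:3,:3]@np.r_[s,1]
def at_z(cam,uv,z):
    o,d=ray(cam,uv); return o+d*(z-o[2])/d[2]
def proj(cam,P):
    c=get_calibration(cam);K=np.array(c["intrinsics"]);T=np.array(c["T"])
    p=(np.atleast_2d(P)-T[:3,3])@T[:3,:3]; s=p[:,:2]/p[:,2:]
    s=s*(1+c["k1"]*(s**2).sum(1,keepdims=True)); return s*[K[0,0],K[1,1]]+K[:2,2]
def tri(c1,u1,c2,u2):
    o1,d1=ray(c1,u1);o2,d2=ray(c2,u2)
    A=np.c_[d1,-d2]; t=np.linalg.lstsq(A,o2-o1,rcond=None)[0]
    a=o1+d1*t[0];b=o2+d2*t[1]; return (a+b)/2,np.linalg.norm(a-b)
E
python3 - <<'E'
from h import *
a=shot('scene');b=shot('top')
cv2.imwrite('pics/a.png',a[:,:,::-1]);cv2.imwrite('pics/b.png',b[:,:,::-1])
for c in('scene','top'):
    k=get_calibration(c);print(c,np.round(k["T"],3).tolist(),np.round(k["intrinsics"],1).tolist(),k["k1"])
    for n in('jar','sealer','carriage','seat','post_top','knob_top','tall_jar','tin','crate'):
        print(n,[(np.round(r["rect"]).tolist(),round(r["p"],2)) for r in spot_in(n,c)])
print(robot.sense())
E
```

```text
pics
scene [[0.479, 0.751, -0.454, 1.096], [0.878, -0.402, 0.26, -0.248], [0.012, -0.523, -0.852, 1.119], [0.0, 0.0, 0.0, 1.0]] [[482.1, 0.0, 326.0], [0.0, 482.1, 243.6], [0.0, 0.0, 1.0]] -0.012363475173928518
jar [([169.0, 267.0, 197.0, 304.0], 0.89), ([126.0, 280.0, 157.0, 311.0], 0.74), ([213.0, 267.0, 239.0, 302.0], 0.63)]
sealer [([251.0, 172.0, 414.0, 321.0], 0.59), ([261.0, 257.0, 329.0, 304.0], 0.17)]
carriage [([261.0, 255.0, 326.0, 306.0], 0.88)]
seat [([264.0, 256.0, 328.0, 305.0], 0.82)]
post_top [([259.0, 256.0, 328.0, 306.0], 0.74)]
knob_top [([343.0, 185.0, 366.0, 240.0], 0.66)]
tall_jar [([182.0, 313.0, 223.0, 360.0], 0.87)]
tin [([356.0, 300.0, 391.0, 343.0], 0.57)]
crate [([388.0, 150.0, 468.0, 205.0], 0.91)]
top [[0.004, -0.981, 0.194, 0.304], [-1.0, -0.002, 0.012, 0.035], [-0.012, -0.194, -0.981, 1.809], [0.0, 0.0, 0.0, 1.0]] [[619.8, 0.0, 314.1], [0.0, 619.8, 255.8], [0.0, 0.0, 1.0]] -0.056547550050458736
jar [([422.0, 310.0, 448.0, 335.0], 0.96), ([393.0, 292.0, 413.0, 314.0], 0.94), ([461.0, 320.0, 484.0, 344.0], 0.61)]
sealer [([231.0, 257.0, 383.0, 310.0], 0.
[... 394 characters left out ...]
0], 0.58)]
{'t': 1.0, 'qpos': array([ 9.22885571e-01,  1.58407430e-01,  1.59703073e+00, -5.88796039e-06,
        1.38619407e+00, -2.10062418e-01]), 'qvel': array([ 0.00053736, -0.00101182,  0.00121906,  0.0011225 , -0.00108611,
       -0.00025402]), 'joint_torque': array([-1.64072077e-03, -3.96024299e+01, -3.31701207e+01, -4.50024627e-04,
        7.03569422e-04,  1.41527217e-06]), 'tcp_pos': array([0.24377864, 0.52073384, 0.23127956]), 'orientation': array([ 2.17179068e-01,  9.76131780e-01, -1.91968467e-05, -5.59823703e-06]), 'ft_force': array([-0.7268602 ,  0.10380304,  0.3598364 ]), 'ft_torque': array([0.01300411, 0.01290779, 0.00247172]), 'gripper_force': 0.0, 'width': 0.9991541300946613}
```

View pics/a.png

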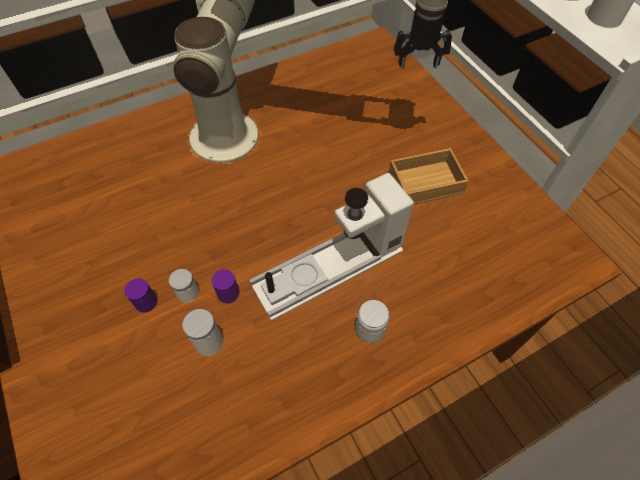

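Run:
```python
import cv2
b=cv2.imread('pics/b.png');cv2.imwrite('pics/bc.png',cv2.resize(b[190:360,220:500],None,fx=2.85,fy=2.85,interpolation=2))
```

```text
(no output)
```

View pics/bc.png

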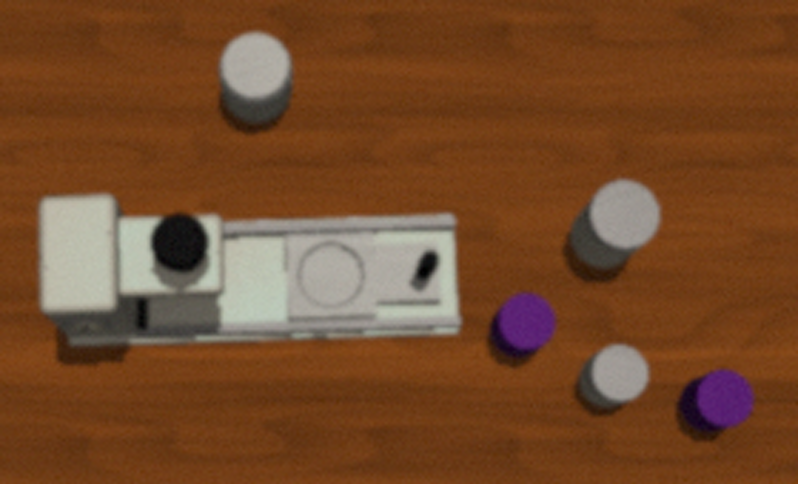

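The scene shows the robot at the top left. The sealer is in the middle, with its knob at scene (356,197), recess at (304,274) and post at (269,282). There are four candidates for the jar:
- White cylinder at scene (183,285), top (436,322).
- Purple look-alikes at scene (141,295) and (225,286). Leave these alone.
- Taller, wider white cylinder at scene (203,333), top (438,265): the tall jar.

The small white one fits the short jar, and the enlarged crop confirms it.

Run:
```python
from h import *
from scipy.optimize import minimize
A=cv2.imread('pics/a.png');B=cv2.imread('pics/b.png')
shot('scene');shot('top')
a=np.linspace(0,2*np.pi,40)
def sil(cam,x,y,r,h):
    P=np.r_[np.c_[x+r*np.cos(a),y+r*np.sin(a),0*a],np.c_[x+r*np.cos(a),y+r*np.sin(a),0*a+h]]
    m=np.zeros((480*4,640*4),np.uint8)
    cv2.fillConvexPoly(m,cv2.convexHull(np.round(proj(cam,P)*4+1.5).astype(np.int32)),1)
    return cv2.resize(m*255,(640,480),interpolation=cv2.INTER_AREA)/255.
def fit(ms,r,p0):
    f=lambda p:sum(np.abs(sil(c,p[0],p[1],r,p[2])-m).sum()/m.sum() for c,m in ms.items())
    R=minimize(f,p0,method='Nelder-Mead',options=dict(initial_simplex=np.array(p0)+np.r_[np.zeros((1,3)),.015*np.eye(3)],xatol=2e-4,fatol=1e-3));return R.x,R.fun
for n,r,h in(('jar',.028,.08),('tall_jar',.034,.125),('tin',.037,.1)):
    S=cut_out(n,'scene');T=cut_out(n,'top')
    for t in T:
        if t["p"]<.4: continue
        best=None
        for s in S:
            if s["p"]<.4: continue
            c=lambda q:[(q["rect"][0]+q["rect"][2])/2,(q["rect"][1]+q["rect"][3])/2]
            P,e=tri('scene',c(s),'top',c(t))
            if e<.02 and (best is None or e<best[0]): best=(e,P,s)
        if best:
            x,fv=fit({'scene':best[2]["mask"],'top':t["mask"]},r,[best[1][0],best[1][1],h])
            m=t["mask"];col=B[m].mean(0).round()
            print(n,t["rect"],best[2]["rect"],x.round(4),round(fv,3),'bgr',col)
# knob, post: dark pixels
def dark(im,x0,y0,x1,y1,th=45):
    g=im[y0:y1,x0:x1].max(2); return g
for nm,im,cam,box in(('post','',0,(360,270,380,296)),):
    pass
k=tri('scene',(356,197),'top',(283,275));print('knob rough',k)
print('post',tri('scene',(269,275),'top',(371,279)))
print('recess',at_z('top',(336,287),.0275),at_z('scene',(304,274),.0275))
print('post z',at_z('top',(371.5,278.5),.11))
# enlarged views with contrast
c=lambda im,b,f:cv2.resize(im[b[1]:b[3],b[0]:b[2]],None,fx=f,fy=f,interpolation=cv2.INTER_CUBIC)
cv2.imwrite('pics/s1.png',c(A,(245,175,405,315),5));
```

```text
jar [460.6, 318.9, 485.7, 339.6] [123.1, 275.2, 156.1, 313.8] [ 0.4384 -0.39    0.0814] 0.129 bgr [89. 27. 74.]
jar [391.3, 293.3, 413.6, 316.0] [213.1, 265.5, 240.1, 301.8] [ 0.5115 -0.1969  0.0773] 0.433 bgr [104.  30.  82.]
jar [424.8, 310.6, 447.8, 335.7] [168.8, 270.4, 195.2, 300.9] [ 0.4631 -0.2872  0.0751] 0.199 bgr [119. 125. 132.]
tall_jar [421.8, 252.6, 449.5, 282.7] [183.7, 311.8, 219.3, 357.3] [ 0.6133 -0.2891  0.1248] 0.15 bgr [112. 118. 125.]
tin [295.1, 201.2, 318.2, 233.3] [354.1, 300.2, 389.6, 341.4] [0.7666 0.0702 0.0939] 0.133 bgr [120. 128. 134.]
knob rough (array([0.56102075, 0.1328721 , 0.25759441]), np.float64(0.0009653223188488258))
post (array([ 0.5740073 , -0.10107915,  0.1166891 ]), np.float64(5.873491495774505e-05))
recess [ 0.56456254 -0.0064391   0.0275    ] [ 0.56722669 -0.00810867  0.0275    ]
post z [ 0.57649166 -0.10299395  0.11      ]
```

View pics/s1.png

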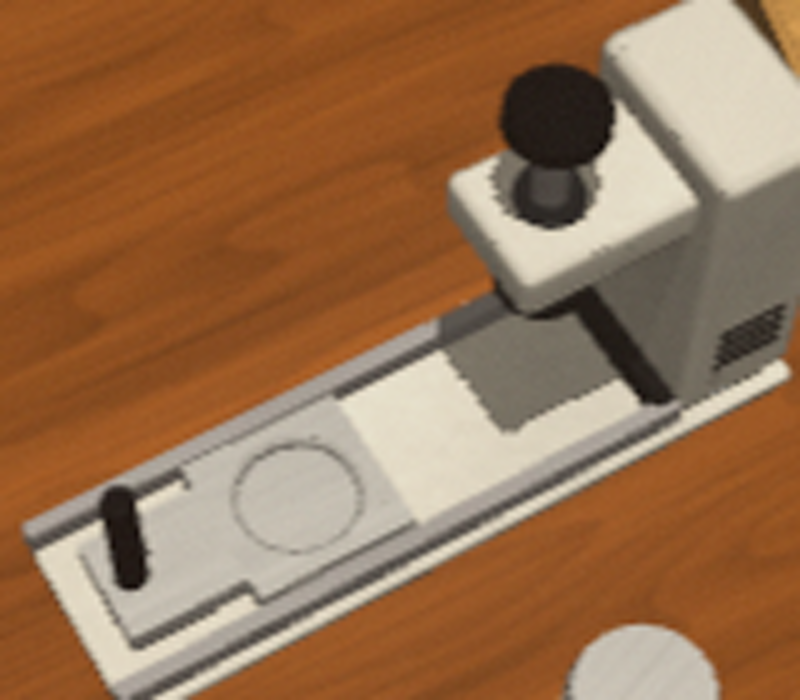

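```bash
cat > fitc.py <<'E'
from h import *
from scipy.optimize import differential_evolution as DE
from scipy.ndimage import map_coordinates
a=np.linspace(0,2*np.pi,90,endpoint=False)
def circ(ims,p0,r,mode,dz=.012,dxy=.012):
    # mode 'step': |inside-outside| brightness; 'dark': line darker than both sides
    G={c:cv2.GaussianBlur(cv2.cvtColor(i,cv2.COLOR_BGR2LAB),(0,0),.6).astype(float) for c,i in ims.items()}
    def f(p,cams):
        s=0
        for c in cams:
            v=[]
            for rr in(r-.004,r,r+.004):
                uv=proj(c,np.c_[p[0]+rr*np.cos(a),p[1]+rr*np.sin(a),0*a+p[2]])
                v.append(np.stack([map_coordinates(G[c][:,:,k],[uv[:,1],uv[:,0]],order=1) for k in range(3)]))
            s+= (np.minimum(np.linalg.norm(v[2]-v[0],axis=0),60)).mean() if mode=='step' else np.clip((v[0]+v[2])/2-v[1],-10,20)[0].mean()
        return -s
    out={}
    for cams in (list(ims),):
        R=DE(f,[(p0[0]-dxy,p0[0]+dxy),(p0[1]-dxy,p0[1]+dxy),(p0[2]-dz,p0[2]+dz)],args=(cams,),seed=1,tol=1e-5,popsize=12,maxiter=60);print('free z',R.x.round(4),round(R.fun,1))
    for cams in [[c] for c in ims]+[list(ims)]:
        R=DE(lambda q:f([q[0],q[1],p0[2]],cams),[(p0[0]-dxy,p0[0]+dxy),(p0[1]-dxy,p0[1]+dxy)],seed=1,popsize=12,maxiter=50);print(' fixed z',cams,R.x.round(4),round(R.fun,1))
    return R.x
E
python3 - <<'E'
from fitc import *
I={'scene':cv2.imread('pics/a.png'),'top':cv2.imread('pics/b.png')}
print('jar');j=circ(I,[.463,-.287,.08],.028,'step')
print('knob');k=circ(I,[.561,.133,.262],.026,'step')
print('recess');s=circ(I,[.566,-.007,.0275],.0315,'dark',dz=.006)
print('post');p=circ(I,[.575,-.102,.11],.009,'step')
print('tall');circ(I,[.613,-.289,.125],.034,'step')
for n,u,v in(('s-k',s,k),('p-k',p,k),('p-s',p,s)):
    d=v-u;print(n,np.linalg.norm(d),np.arctan2(-d[0],d[1]))
E
```

```text
jarTraceback (most recent call last):
  File "<stdin>", line 3, in <module>
  File "fitc.py", line 19, in circ
    R=DE(f,[(p0[0]-dxy,p0[0]+dxy),(p0[1]-dxy,p0[1]+dxy),(p0[2]-dz,p0[2]+dz)],args=(cams,),seed=1,tol=1e-5,popsize=12,maxiter=60);print('free z',R.x.round(4),round(R.fun,1))
    return fun(*args, **kwargs)
    ret = solver.solve()
    next(self)
    ~~~~^^^^^^
    energy = self.func(parameters)
    return self.f(x, *self.args)
           ~~~~~~^^^^^^^^^^^^^^^
  File "fitc.py", line 13, in f
    uv=proj(c,np.c_[p[0]+rr*np.cos(a),p[1]+rr*np.sin(a),0*a+p[2]])
  File "h.py", line 15, in proj
    c=get_calibration(cam);K=np.array(c["intrinsics"]);T=np.array(c["T"])
ValueError: time passes only in moves, steps and waits
```

```bash
sed -i '2a import functools\n_gc=get_calibration\nget_calibration=functools.lru_cache(None)(_gc)' h.py
cat > run.py <<'E'
from fitc import *
I={'scene':cv2.imread('pics/a.png'),'top':cv2.imread('pics/b.png')}
print('jar');j=circ(I,[.463,-.287,.08],.028,'step')
print('knob');k=circ(I,[.561,.133,.262],.026,'step')
print('recess');s=circ(I,[.566,-.007,.0275],.0315,'dark',dz=.006)
print('post');p=circ(I,[.575,-.102,.11],.009,'step')
print('tall');circ(I,[.613,-.289,.125],.034,'step')
for n,u,v in(('s-k',s,k),('p-k',p,k),('p-s',p,s)):
    d=v-u;print(n,np.linalg.norm(d),np.arctan2(-d[0],d[1]))
E
time python3 run.py; python3 -c "
from h import *;print(robot.sense()['t'])"
```

```text
jar
free z [ 0.4624 -0.2875  0.0806] -120.0
 fixed z ['scene'] [ 0.4603 -0.2887] -60.0
 fixed z ['top'] [ 0.4641 -0.2865] -60.0
 fixed z ['scene', 'top'] [ 0.4617 -0.2871] -120.0
knob
free z [0.5627 0.1323 0.2577] -115.2
 fixed z ['scene'] [0.5655 0.1303] -55.6
 fixed z ['top'] [0.5602 0.1351] -60.0
 fixed z ['scene', 'top'] [0.5624 0.1308] -109.4
recess
free z [ 0.567  -0.0071  0.0265] -23.4
 fixed z ['scene'] [ 0.5672 -0.008 ] -15.7
 fixed z ['top'] [ 0.5674 -0.0054] -9.5
 fixed z ['scene', 'top'] [ 0.5673 -0.0072] -23.2
post
free z [ 0.5655 -0.0991  0.0992] -107.5
 fixed z ['scene'] [ 0.5724 -0.1036] -50.8
 fixed z ['top'] [ 0.5641 -0.0968] -57.8
 fixed z ['scene', 'top'] [ 0.5696 -0.1012] -103.6
tall
free z [ 0.6123 -0.2888  0.1289] -120.0
 fixed z ['scene'] [ 0.6106 -0.2906] -60.0
 fixed z ['top'] [ 0.6142 -0.2883] -60.0
 fixed z ['scene', 'top'] [ 0.6117 -0.2888] -120.0
s-k 0.1380830936578336 0.034979092855340725
p-k 0.23202495542327836 0.030842352007072575
p-s 0.09394477983280629 0.024762015605967476
1.4
real	0m10.613s
user	0m15.786s
sys	0m0.296s
```

```bash
sed -i 's/,60)).mean()/,150)).mean()/' fitc.py
cat > run.py <<'E'
from fitc import *
I={'scene':cv2.imread('pics/a.png'),'top':cv2.imread('pics/b.png')}
print('jar');j=circ(I,[.463,-.287,.08],.028,'step')
print('tall');circ(I,[.613,-.289,.125],.034,'step')
print('purp');circ(I,[.5115,-.197,.08],.028,'step')
print('purp');circ(I,[.4384,-.39,.08],.028,'step')
print('knob');k=circ(I,[.561,.133,.262],.026,'step')
y=1.1326-1.512; ex=np.array([-np.sin(y),np.cos(y)]);ey=np.array([np.cos(y),np.sin(y)])
d=j-robot.sense()['tcp_pos'][:2];print(ex,ey,'travel cm',d@ex*100,d@ey*100)
E
python3 run.py
```

```text
jar
free z [ 0.463  -0.2877  0.0826] -150.1
 fixed z ['scene'] [ 0.4613 -0.2887] -77.7
 fixed z ['top'] [ 0.4634 -0.2872] -75.5
 fixed z ['scene', 'top'] [ 0.4623 -0.288 ] -147.9
tall
free z [ 0.6124 -0.2891  0.1284] -146.2
 fixed z ['scene'] [ 0.6106 -0.2903] -78.3
 fixed z ['top'] [ 0.6133 -0.2884] -71.2
 fixed z ['scene', 'top'] [ 0.6115 -0.2895] -144.0
purp
free z [ 0.5136 -0.1979  0.0817] -119.3
 fixed z ['scene'] [ 0.5124 -0.1986] -66.3
 fixed z ['top'] [ 0.514 -0.197] -55.1
 fixed z ['scene', 'top'] [ 0.5131 -0.198 ] -118.7
purp
free z [ 0.4385 -0.3895  0.0821] -124.5
 fixed z ['scene'] [ 0.4371 -0.3907] -69.1
 fixed z ['top'] [ 0.4387 -0.3888] -57.1
 fixed z ['scene', 'top'] [ 0.4381 -0.3899] -123.5
knob
free z [0.5612 0.1339 0.2544] -184.2
 fixed z ['scene'] [0.5654 0.1293] -80.3
 fixed z ['top'] [0.5607 0.1343] -109.6
 fixed z ['scene', 'top'] [0.5617 0.1332] -168.5
[0.3703632  0.92888702] [ 0.92888702 -0.3703632 ] travel cm -67.03431353749929 50.25567975753946
```

Emit:
drive_tool:
  series:
    - {"dr": [0, 0, 0.168], "travel": [0, 0, 0], "grip": 0}
    - {"dr": [0, 0, 0.168], "travel": [0, 0, 0], "grip": 0}
    - {"dr": [0, 0, 0.168], "travel": [0, 0, 0], "grip": 0}
    - {"dr": [0, 0, 0.168], "travel": [0, 0, 0], "grip": 0}
    - {"dr": [0, 0, 0.168], "travel": [0, 0, 0], "grip": 0}
    - {"dr": [0, 0, 0.168], "travel": [0, 0, 0], "grip": 0}
    - {"dr": [0, 0, 0.168], "travel": [0, 0, 0], "grip": 0}
    - {"dr": [0, 0, 0.168], "travel": [0, 0, 0], "grip": 0}
    - {"dr": [0, 0, 0.168], "travel": [0, 0, 0], "grip": 0}
    - {"dr": [0, 0, 0], "travel": [0, 0, 0], "grip": 0}

```text
t: 2.65
tcp_pos: [0.2438, 0.5208, 0.2313]
orientation: [0.827, 0.562, 0.0, -0.0]
ft_force: [-0.3, -1.0, 0.5]
width: 0.998
gripper_force: 0.0
```

Emit:
drive_tool:
  series:
    - {"dr": [0, 0, 0], "travel": [-4.2, 3.14, 0], "grip": 0}
    - {"dr": [0, 0, 0], "travel": [-4.2, 3.14, 0], "grip": 0}
    - {"dr": [0, 0, 0], "travel": [-4.2, 3.14, 0], "grip": 0}
    - {"dr": [0, 0, 0], "travel": [-4.2, 3.14, 0], "grip": 0}
    - {"dr": [0, 0, 0], "travel": [-4.2, 3.14, 0], "grip": 0}
    - {"dr": [0, 0, 0], "travel": [-4.2, 3.14, 0], "grip": 0}
    - {"dr": [0, 0, 0], "travel": [-4.2, 3.14, 0], "grip": 0}
    - {"dr": [0, 0, 0], "travel": [-4.2, 3.14, 0], "grip": 0}
    - {"dr": [0, 0, 0], "travel": [-4.2, 3.14, 0], "grip": 0}
    - {"dr": [0, 0, 0], "travel": [-4.2, 3.14, 0], "grip": 0}
    - {"dr": [0, 0, 0], "travel": [-4.2, 3.14, 0], "grip": 0}
    - {"dr": [0, 0, 0], "travel": [-4.2, 3.14, 0], "grip": 0}
    - {"dr": [0, 0, 0], "travel": [-4.2, 3.14, 0], "grip": 0}
    - {"dr": [0, 0, 0], "travel": [-4.2, 3.14, 0], "grip": 0}
    - {"dr": [0, 0, 0], "travel": [-4.2, 3.14, 0], "grip": 0}
    - {"dr": [0, 0, 0], "travel": [-4.0, 3.14, 0], "grip": 0}
    - {"dr": [0, 0, 0], "travel": [0, 0, 0], "grip": 0}
    - {"dr": [0, 0, 0], "travel": [0, 0, 0], "grip": 0}

```text
t: 4.9
tcp_pos: [0.4624, -0.2871, 0.2311]
orientation: [0.827, 0.562, 0.0, -0.0]
ft_force: [1.2, 0.2, 0.4]
width: 0.999
gripper_force: 0.0
```

Emit:
drive_tool:
  series:
    - {"dr": [0, 0, 0], "travel": [0, 0, 3], "grip": 0}
    - {"dr": [0, 0, 0], "travel": [0, 0, 3], "grip": 0}
    - {"dr": [0, 0, 0], "travel": [0, 0, 3], "grip": 0}
    - {"dr": [0, 0, 0], "travel": [0, 0, 3], "grip": 0}
    - {"dr": [0, 0, 0], "travel": [0, 0, 3], "grip": 0}
    - {"dr": [0, 0, 0], "travel": [0, 0, 2.5], "grip": 0}
    - {"dr": [0, 0, 0], "travel": [0, 0, 2.5], "grip": 0}
    - {"dr": [0, 0, 0], "travel": [0, 0, 0], "grip": 0}
    - {"dr": [0, 0, 0], "travel": [0, 0, 0], "grip": 0.2}
    - {"dr": [0, 0, 0], "travel": [0, 0, 0], "grip": 0.3}
    - {"dr": [0, 0, 0], "travel": [0, 0, 0], "grip": 0.4}
    - {"dr": [0, 0, 0], "travel": [0, 0, 0], "grip": 0.6}
    - {"dr": [0, 0, 0], "travel": [0, 0, 0], "grip": 0.6}
    - {"dr": [0, 0, 0], "travel": [0, 0, 0], "grip": 0.6}
  newtons: 30

```text
t: 6.65
tcp_pos: [0.4633, -0.2881, 0.0329]
orientation: [0.828, 0.561, 0.0, 0.001]
ft_force: [-1.7, 1.8, 7.4]
width: 0.644
gripper_force: 32.2
```

Emit:
drive_tool:
  series:
    - {"dr": [0, 0, 0], "travel": [0, 0, -1], "grip": 0.6}
    - {"dr": [0, 0, 0], "travel": [0, 0, -2.5], "grip": 0.6}
    - {"dr": [0, 0, 0], "travel": [0, 0, -2.5], "grip": 0.6}
    - {"dr": [0, 0, 0], "travel": [0, 0, -2.5], "grip": 0.6}
    - {"dr": [0, 0, 0], "travel": [0, 0, -2.5], "grip": 0.6}
    - {"dr": [0, 0, 0], "travel": [0, 0, -2.5], "grip": 0.6}
    - {"dr": [0, 0, 0], "travel": [0, 0, 0], "grip": 0.6}
    - {"dr": [0, 0, 0], "travel": [0, 0, 0], "grip": 0.6}

```text
t: 7.65
tcp_pos: [0.4621, -0.2871, 0.1652]
orientation: [0.828, 0.561, -0.0, -0.001]
ft_force: [1.1, -0.1, -3.1]
width: 0.649
gripper_force: 32.8
```

Run:
```python
from h import *
a=shot('scene','a2.png');b=shot('top','b2.png')
s=robot.sense();print(s['tcp_pos'],s['ft_force'],s['width'])
for c in('scene','top'):
    u=proj(c,s['tcp_pos'])[0].astype(int);print(c,u)
    im=cv2.imread('pics/'+('a2' if c=='scene' else 'b2')+'.png')
    w=cv2.resize(im[u[1]-50:u[1]+50,u[0]-60:u[0]+60],None,fx=4,fy=4,interpolation=2)
    cv2.imwrite('pics/c_%s.png'%c,w)
cv2.imwrite('pics/c.png',cv2.resize(np.hstack([cv2.imread('pics/c_scene.png'),cv2.imread('pics/c_top.png')]),(800,333)))
```

```text
[ 0.46183236 -0.2868287   0.16465529] [-0.94804833 -0.36797383 -2.97047393] 0.6410635169235743
scene [171 260]
top [442 318]
```

View pics/c.png

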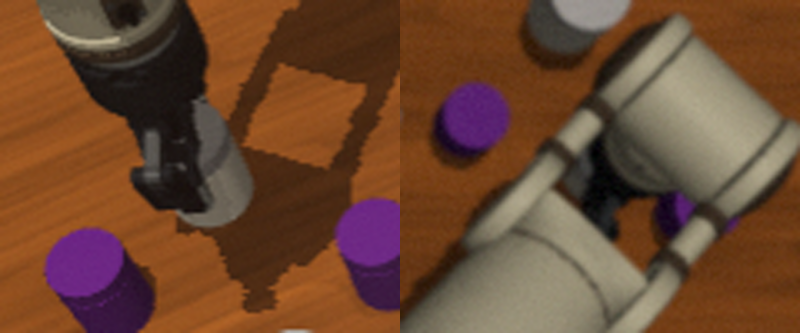

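Emit:
drive_tool:
  series:
    - {"dr": [0, 0, 0], "travel": [2, 0, 0], "grip": 0.6}
    - {"dr": [0, 0, 0], "travel": [3.5, 0, 0], "grip": 0.6}
    - {"dr": [0, 0, 0], "travel": [3.5, 0, 0], "grip": 0.6}
    - {"dr": [0, 0, 0], "travel": [3.5, 0, 0], "grip": 0.6}
    - {"dr": [0, 0, 0], "travel": [3.5, -0.3, 0], "grip": 0.6}
    - {"dr": [0, 0, 0], "travel": [3.5, -0.3, 0], "grip": 0.6}
    - {"dr": [0, 0, 0], "travel": [3.5, 0, 0], "grip": 0.6}
    - {"dr": [0, 0, 0], "travel": [3.5, 0, 0], "grip": 0.6}
    - {"dr": [0, 0, 0], "travel": [2.4, 0, 0], "grip": 0.6}
    - {"dr": [0, 0, 0], "travel": [1, 0, 0], "grip": 0.6}
    - {"dr": [0, 0, -0.137], "travel": [0, 0, 0], "grip": 0.6}
    - {"dr": [0, 0, -0.137], "travel": [0, 0, 0], "grip": 0.6}
    - {"dr": [0, 0, -0.137], "travel": [0, 0, 0], "grip": 0.6}
    - {"dr": [0, 0, 0], "travel": [0, 0, 0], "grip": 0.6}
    - {"dr": [0, 0, 0], "travel": [0, 0, 0], "grip": 0.6}

```text
t: 9.62
tcp_pos: [0.5675, -0.0076, 0.1661]
orientation: [0.697, 0.717, -0.0, -0.0]
ft_force: [-0.1, -0.7, -1.9]
width: 0.645
gripper_force: 32.8
```

Run:
```python
from fitc import *
from scipy.spatial.transform import Rotation as Ro
a=shot('scene','a3.png');b=shot('top','b3.png')
s=robot.sense();t=s['tcp_pos'];print(t,s['width'],Ro.from_quat(s['orientation']).as_matrix().round(3).tolist())
im=cv2.imread('pics/a3.png').copy()
w=im[150:330,200:440];w=cv2.resize(w,None,fx=3.33,fy=3.33,interpolation=2)
th=np.linspace(0,6.28,60)
for c,z,r in((t,t[2]-.033,.028),(np.r_[.5672,-.007],.0275,.0315)):
    uv=(proj('scene',np.c_[c[0]+r*np.cos(th),c[1]+r*np.sin(th),0*th+z])-[200,150])*3.33
    cv2.polylines(w,[np.round(uv).astype(int).astype(np.int32)],True,(0,255,0),1)
cv2.imwrite('pics/d.png',w)
```

```text
[ 0.56755028 -0.00762458  0.16620308] 0.6453982577045859 [[-0.03, 1.0, -0.0], [1.0, 0.03, 0.0], [0.0, -0.0, -1.0]]
```

View pics/d.png

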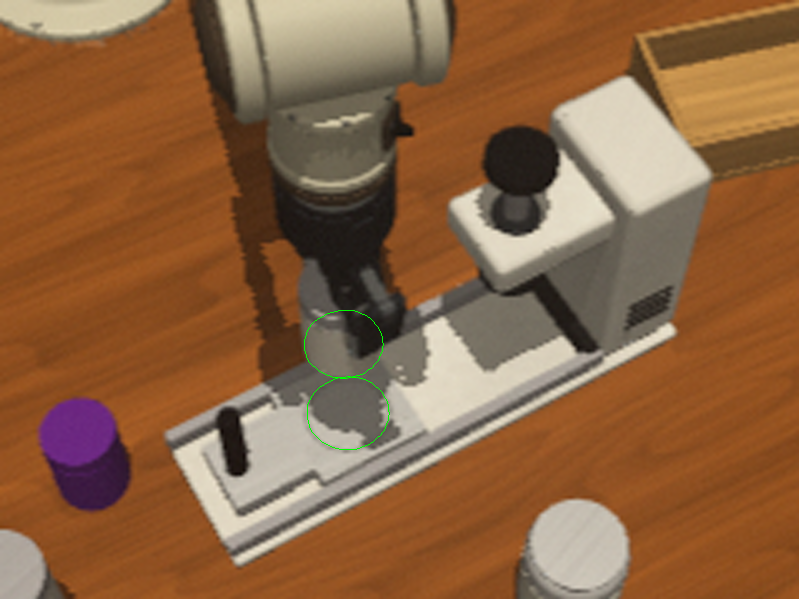

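The jar hangs at image (343,345) in the crop, where its underside was projected, and the recess is directly below it at (348,413). I'll shift 1 mm and lower it.

Emit:
drive_tool:
  series:
    - {"dr": [0, 0, 0], "travel": [0.1, 0, 1.5], "grip": 0.6}
    - {"dr": [0, 0, 0], "travel": [0, 0, 2.5], "grip": 0.6}
    - {"dr": [0, 0, 0], "travel": [0, 0, 2.5], "grip": 0.6}
    - {"dr": [0, 0, 0], "travel": [0, 0, 2.5], "grip": 0.6}
    - {"dr": [0, 0, 0], "travel": [0, 0, 1.2], "grip": 0.6}
    - {"dr": [0, 0, 0], "travel": [0, 0, 0], "grip": 0.6}
    - {"dr": [0, 0, 0], "travel": [0, 0, 0.2], "grip": 0.6}
    - {"dr": [0, 0, 0], "travel": [0, 0, 0.2], "grip": 0.6}
    - {"dr": [0, 0, 0], "travel": [0, 0, 0.2], "grip": 0.6}
    - {"dr": [0, 0, 0], "travel": [0, 0, 0], "grip": 0.6}

```text
t: 10.98
tcp_pos: [0.5676, -0.0066, 0.0583]
orientation: [0.696, 0.718, -0.0, -0.0]
ft_force: [-1.0, 0.2, -2.7]
width: 0.639
gripper_force: 32.7
```

Emit:
drive_tool:
  series:
    - {"dr": [0, 0, 0], "travel": [0, 0, 0.15], "grip": 0.6}
    - {"dr": [0, 0, 0], "travel": [0, 0, 0.15], "grip": 0.6}
    - {"dr": [0, 0, 0], "travel": [0, 0, 0.15], "grip": 0.6}
    - {"dr": [0, 0, 0], "travel": [0, 0, 0], "grip": 0.6}

```text
t: 11.48
tcp_pos: [0.5675, -0.0066, 0.0536]
orientation: [0.696, 0.718, -0.0, -0.0]
ft_force: [-0.5, 0.1, -1.9]
width: 0.646
gripper_force: 32.7
```

Emit:
drive_tool:
  series:
    - {"dr": [0, 0, 0], "travel": [0, 0, 0.1], "grip": 0.6}
    - {"dr": [0, 0, 0], "travel": [0, 0, 0.1], "grip": 0.6}
    - {"dr": [0, 0, 0], "travel": [0, 0, 0], "grip": 0.6}

```text
t: 11.85
tcp_pos: [0.5678, -0.0066, 0.0524]
orientation: [0.696, 0.718, -0.0, 0.0]
ft_force: [-2.8, 0.8, 4.7]
width: 0.648
gripper_force: 33.3
```

Contact is at TCP height 52 mm, which matches the recess floor. I'll release, rise and look.

Emit:
drive_tool:
  series:
    - {"dr": [0, 0, 0], "travel": [0, 0, 0], "grip": 0.3}
    - {"dr": [0, 0, 0], "travel": [0, 0, 0], "grip": 0.15}
    - {"dr": [0, 0, 0], "travel": [0, 0, 0], "grip": 0}
    - {"dr": [0, 0, 0], "travel": [0, 0, 0], "grip": 0}
    - {"dr": [0, 0, 0], "travel": [0, 0, 0], "grip": 0}
    - {"dr": [0, 0, 0], "travel": [0, 0, -2], "grip": 0}
    - {"dr": [0, 0, 0], "travel": [0, 0, -3], "grip": 0}
    - {"dr": [0, 0, 0], "travel": [0, 0, -3], "grip": 0}
    - {"dr": [0, 0, 0], "travel": [0, 0, -3], "grip": 0}
    - {"dr": [0, 0, 0], "travel": [-3, 0, -1.5], "grip": 0}
    - {"dr": [0, 0, 0], "travel": [-4, 0, 0], "grip": 0.3}
    - {"dr": [0, 0, 0], "travel": [-4, 0, 0], "grip": 0.6}
    - {"dr": [0, 0, 0], "travel": [-3.5, 0, 0], "grip": 1}
    - {"dr": [0, 0, 0], "travel": [0, 0, 0], "grip": 1}
    - {"dr": [0, 0, 0], "travel": [0, 0, 0], "grip": 1}

```text
t: 13.72
tcp_pos: [0.5722, -0.151, 0.1766]
orientation: [0.696, 0.718, 0.0, -0.0]
ft_force: [-0.3, 0.0, -0.0]
width: 0.002
gripper_force: 0.0
```

Run:
```python
from fitc import *
shot('scene','a4.png');shot('top','b4.png');s=robot.sense();print(s['tcp_pos'],s['width'])
I={'scene':cv2.imread('pics/a4.png'),'top':cv2.imread('pics/b4.png')}
circ(I,[.567,-.007,.0995],.028,'step')
im=I['scene'];w=cv2.resize(im[170:330,220:420],None,fx=3,fy=3,interpolation=2)
t=cv2.resize(I['top'][225:345,240:420],None,fx=1.6,fy=1.6,interpolation=2);W=np.zeros((480,600+0,3),np.uint8);W[:,:600]=w
cv2.imwrite('pics/e.png',W)
```

```text
[ 0.57226824 -0.15042103  0.17671588] -0.0026789711542062793
free z [ 0.5693 -0.0075  0.104 ] -80.8
 fixed z ['scene'] [ 0.5668 -0.0067] -50.7
 fixed z ['top'] [ 0.5701 -0.0048] -30.8
 fixed z ['scene', 'top'] [ 0.5688 -0.0064] -77.3
```

View pics/e.png

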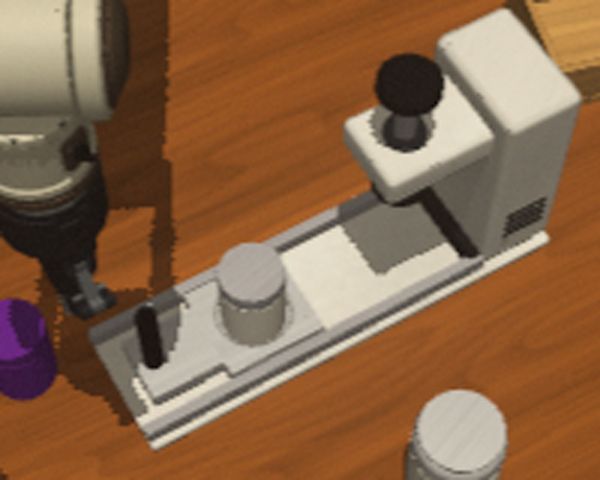

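The jar stands upright in the recess, with its lid at (252,275) in the crop. The fitted lid centre is within about 2 mm of the seat. Next I lower the shut fingers behind the post and push.

Emit:
drive_tool:
  series:
    - {"dr": [0, 0, 0], "travel": [0, 0, 2], "grip": 1}
    - {"dr": [0, 0, 0], "travel": [0, 0, 3], "grip": 1}
    - {"dr": [0, 0, 0], "travel": [0, 0, 3], "grip": 1}
    - {"dr": [0, 0, 0], "travel": [0, 0, 3], "grip": 1}
    - {"dr": [0, 0, 0], "travel": [0, 0, 0], "grip": 1}
    - {"dr": [0, 0, 0], "travel": [1, 0, 0], "grip": 1}
    - {"dr": [0, 0, 0], "travel": [0.7, 0, 0], "grip": 1}
    - {"dr": [0, 0, 0], "travel": [0.4, 0, 0], "grip": 1}
    - {"dr": [0, 0, 0], "travel": [0.4, 0, 0], "grip": 1}
    - {"dr": [0, 0, 0], "travel": [0.4, 0, 0], "grip": 1}
    - {"dr": [0, 0, 0], "travel": [0.4, 0, 0], "grip": 1}
    - {"dr": [0, 0, 0], "travel": [0.6, 0, 0], "grip": 1}
    - {"dr": [0, 0, 0], "travel": [0.6, 0, 0], "grip": 1}

```text
t: 15.45
tcp_pos: [0.571, -0.1064, 0.067]
orientation: [0.696, 0.718, -0.0, 0.0]
ft_force: [-0.5, -2.4, 0.0]
width: -0.0
gripper_force: 0.0
```

Emit:
drive_tool:
  series:
    - {"dr": [0, 0, 0], "travel": [0.6, 0, 0], "grip": 1}
    - {"dr": [0, 0, 0], "travel": [0.8, 0, 0], "grip": 1}
    - {"dr": [0, 0, 0], "travel": [0.8, 0, 0], "grip": 1}
    - {"dr": [0, 0, 0], "travel": [0.8, 0, 0], "grip": 1}
    - {"dr": [0, 0, 0], "travel": [0.8, 0, 0], "grip": 1}
    - {"dr": [0, 0, 0], "travel": [0.8, 0, 0], "grip": 1}
    - {"dr": [0, 0, 0], "travel": [0.8, 0, 0], "grip": 1}
    - {"dr": [0, 0, 0], "travel": [0.8, 0, 0], "grip": 1}
    - {"dr": [0, 0, 0], "travel": [0.8, 0, 0], "grip": 1}
    - {"dr": [0, 0, 0], "travel": [0.8, 0, 0], "grip": 1}
    - {"dr": [0, 0, 0], "travel": [0.8, 0, 0], "grip": 1}
    - {"dr": [0, 0, 0], "travel": [0.8, 0, 0], "grip": 1}
    - {"dr": [0, 0, 0], "travel": [0.8, 0, 0], "grip": 1}
    - {"dr": [0, 0, 0], "travel": [0.6, 0, 0], "grip": 1}
    - {"dr": [0, 0, 0], "travel": [0.3, 0, 0], "grip": 1}
    - {"dr": [0, 0, 0], "travel": [0, 0, 0], "grip": 1}

```text
t: 17.45
tcp_pos: [0.5672, 0.0049, 0.0667]
orientation: [0.696, 0.718, 0.0, -0.0]
ft_force: [0.3, 0.1, -0.0]
width: -0.001
gripper_force: 0.0
```

Emit:
drive_tool:
  series:
    - {"dr": [0, 0, 0], "travel": [0.25, 0, 0], "grip": 1}
    - {"dr": [0, 0, 0], "travel": [0.25, 0, 0], "grip": 1}
    - {"dr": [0, 0, 0], "travel": [0.25, 0, 0], "grip": 1}

```text
t: 17.82
tcp_pos: [0.567, 0.0119, 0.0667]
orientation: [0.696, 0.718, -0.0, -0.0]
ft_force: [-0.4, -2.2, 0.4]
width: 0.001
gripper_force: 0.0
```

Emit:
drive_tool:
  series:
    - {"dr": [0, 0, 0], "travel": [0.2, 0, 0], "grip": 1}
    - {"dr": [0, 0, 0], "travel": [0.2, 0, 0], "grip": 1}

```text
t: 18.08
tcp_pos: [0.5669, 0.016, 0.0667]
orientation: [0.696, 0.718, -0.0, -0.0]
ft_force: [-0.3, -2.4, -1.2]
width: 0.004
gripper_force: 0.0
```

Emit:
drive_tool:
  series:
    - {"dr": [0, 0, 0], "travel": [0.15, 0, 0], "grip": 1}
    - {"dr": [0, 0, 0], "travel": [0.15, 0, 0], "grip": 1}

```text
t: 18.32
tcp_pos: [0.5668, 0.0182, 0.0668]
orientation: [0.696, 0.718, -0.001, 0.001]
ft_force: [0.0, -8.0, -1.2]
width: 0.001
gripper_force: 0.0
```

Emit:
drive_tool:
  series:
    - {"dr": [0, 0, 0], "travel": [0.1, 0, 0], "grip": 1}
    - {"dr": [0, 0, 0], "travel": [0, 0, 0], "grip": 1}

```text
t: 18.58
tcp_pos: [0.5668, 0.0183, 0.0668]
orientation: [0.696, 0.718, -0.001, 0.001]
ft_force: [-0.9, -8.7, -1.3]
width: -0.003
gripper_force: 0.0
```

The carriage is against its stop: 8.7 N, and the geometry puts the recess at y = 0.133, on the ram axis. I'll back off, rise and move over the knob.

Emit:
drive_tool:
  series:
    - {"dr": [0, 0, 0], "travel": [-1, 0, 0], "grip": 1}
    - {"dr": [0, 0, 0], "travel": [-1.5, 0, 0], "grip": 1}
    - {"dr": [0, 0, 0], "travel": [0, 0, -3], "grip": 1}
    - {"dr": [0, 0, 0], "travel": [0, 0, -4], "grip": 1}
    - {"dr": [0, 0, 0], "travel": [0, 0, -4], "grip": 1}
    - {"dr": [0, 0, 0], "travel": [0, 0, -4], "grip": 1}
    - {"dr": [0, 0, 0], "travel": [0, 0, -4], "grip": 1}
    - {"dr": [0, 0, 0], "travel": [0, 0, -4], "grip": 1}
    - {"dr": [0, 0, 0], "travel": [0, 0, -1.5], "grip": 1}
    - {"dr": [0, 0, 0], "travel": [0, 0, 0], "grip": 1}
    - {"dr": [0, 0, 0], "travel": [0, 0, 0], "grip": 1}

```text
t: 19.95
tcp_pos: [0.5668, -0.005, 0.3094]
orientation: [0.696, 0.718, -0.001, -0.002]
ft_force: [-0.4, -0.4, -0.3]
width: 0.001
gripper_force: 0.0
```

Run:
```python
from fitc import *
shot('scene','a5.png');shot('top','b5.png');s=robot.sense();print(s['tcp_pos'],s['width'])
I={'scene':cv2.imread('pics/a5.png'),'top':cv2.imread('pics/b5.png')}
circ(I,[.562,.133,.262],.026,'step')
cv2.imwrite('pics/f.png',cv2.resize(I['scene'][150:330,220:440],None,fx=3,fy=3,interpolation=2))
```

```text
[ 0.56679043 -0.00494685  0.30958965] 0.005636033889918108
free z [0.5612 0.1339 0.2544] -182.5
 fixed z ['scene'] [0.5654 0.1293] -80.9
 fixed z ['top'] [0.5606 0.1343] -107.3
 fixed z ['scene', 'top'] [0.5617 0.1332] -166.9
```

View pics/f.png

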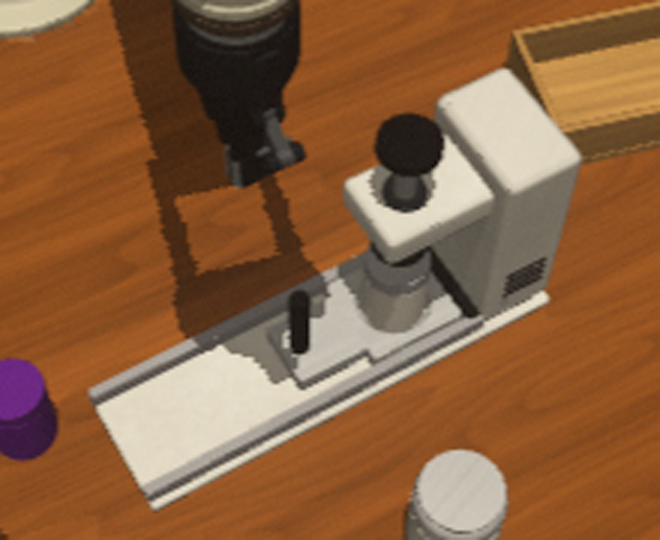

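The jar stands under the pad at (400,290) with the carriage home, and the knob is at (409,143) in the crop. Next is the move over the knob.

Emit:
drive_tool:
  series:
    - {"dr": [0, 0, 0], "travel": [2, 0, 0], "grip": 1}
    - {"dr": [0, 0, 0], "travel": [3, 0, 0], "grip": 1}
    - {"dr": [0, 0, 0], "travel": [3, 0, 0], "grip": 1}
    - {"dr": [0, 0, 0], "travel": [3, 0, 0], "grip": 1}
    - {"dr": [0, 0, 0], "travel": [2, 0, 0], "grip": 1}
    - {"dr": [0, 0, 0], "travel": [0.8, 0, 0], "grip": 1}
    - {"dr": [0, 0, 0], "travel": [0, 0, 2], "grip": 1}
    - {"dr": [0, 0, 0], "travel": [0, 0, 1.5], "grip": 1}
    - {"dr": [0, 0, 0], "travel": [0, 0, 0.7], "grip": 1}
    - {"dr": [0, 0, 0], "travel": [0, 0, 0], "grip": 1}
    - {"dr": [0, 0, 0], "travel": [0, 0, 0], "grip": 1}

```text
t: 21.42
tcp_pos: [0.5636, 0.1327, 0.2706]
orientation: [0.696, 0.718, 0.0, 0.0]
ft_force: [-0.6, 0.2, -0.4]
width: 0.001
gripper_force: 0.0
```

Emit:
drive_tool:
  series:
    - {"dr": [0, 0, 0], "travel": [0, 0, 0.2], "grip": 1}
    - {"dr": [0, 0, 0], "travel": [0, 0, 0.2], "grip": 1}
    - {"dr": [0, 0, 0], "travel": [0, 0, 0], "grip": 1}

```text
t: 21.8
tcp_pos: [0.5631, 0.1329, 0.2656]
orientation: [0.696, 0.718, -0.0, -0.0]
ft_force: [-0.7, 0.8, 0.1]
width: -0.002
gripper_force: 0.0
```

Emit:
drive_tool:
  series:
    - {"dr": [0, 0, 0], "travel": [0, 0, 0.2], "grip": 1}
    - {"dr": [0, 0, 0], "travel": [0, 0, 0.2], "grip": 1}
    - {"dr": [0, 0, 0], "travel": [0, 0, 0], "grip": 1}

```text
t: 22.18
tcp_pos: [0.5632, 0.1328, 0.2619]
orientation: [0.696, 0.718, 0.0, 0.0]
ft_force: [0.0, -0.1, 2.4]
width: -0.001
gripper_force: 0.9
```

Emit:
drive_tool:
  series:
    - {"dr": [0, 0, 0], "travel": [0, 0, 0.2], "grip": 1}
    - {"dr": [0, 0, 0], "travel": [0, 0, 0.2], "grip": 1}
    - {"dr": [0, 0, 0], "travel": [0, 0, 0], "grip": 1}

```text
t: 22.55
tcp_pos: [0.5632, 0.1329, 0.2578]
orientation: [0.696, 0.718, 0.0, 0.0]
ft_force: [0.4, 0.7, 2.3]
width: -0.002
gripper_force: 1.1
```

Contact is close to 0.262, as expected. The target TCP z is 0.232.

Emit:
drive_tool:
  series:
    - {"dr": [0, 0, 0], "travel": [0, 0, 0.4], "grip": 1}
    - {"dr": [0, 0, 0], "travel": [0, 0, 0.4], "grip": 1}
    - {"dr": [0, 0, 0], "travel": [0, 0, 0.4], "grip": 1}
    - {"dr": [0, 0, 0], "travel": [0, 0, 0.3], "grip": 1}
    - {"dr": [0, 0, 0], "travel": [0, 0, 0.3], "grip": 1}
    - {"dr": [0, 0, 0], "travel": [0, 0, 0.3], "grip": 1}
    - {"dr": [0, 0, 0], "travel": [0, 0, 0.3], "grip": 1}
    - {"dr": [0, 0, 0], "travel": [0, 0, 0], "grip": 1}
    - {"dr": [0, 0, 0], "travel": [0, 0, 0], "grip": 1}

```text
t: 23.68
tcp_pos: [0.5634, 0.1328, 0.2355]
orientation: [0.696, 0.718, 0.0, 0.0]
ft_force: [-4.0, -0.3, 10.7]
width: 0.003
gripper_force: 5.4
```

Emit:
drive_tool:
  series:
    - {"dr": [0, 0, 0], "travel": [0, 0, 0.2], "grip": 1}
    - {"dr": [0, 0, 0], "travel": [0, 0, 0.15], "grip": 1}
    - {"dr": [0, 0, 0], "travel": [0, 0, 0], "grip": 1}
    - {"dr": [0, 0, 0], "travel": [0, 0, 0], "grip": 1}
    - {"dr": [0, 0, 0], "travel": [0, 0, 0], "grip": 1}

```text
t: 24.3
tcp_pos: [0.5634, 0.1329, 0.2325]
orientation: [0.696, 0.718, 0.0, 0.001]
ft_force: [-5.2, -1.2, 12.4]
width: 0.002
gripper_force: 6.5
```

Run:
```python
from h import *
a=shot('scene','a6.png');s=robot.sense();print(s['tcp_pos'],s['ft_force'])
cv2.imwrite('pics/g.png',cv2.resize(a[120:330,180:440,::-1],None,fx=2.8,fy=2.8,interpolation=2))
```

```text
[0.56343239 0.13283958 0.23249881] [-3.60444179 -0.7860677  13.76001245]
```

View pics/g.png

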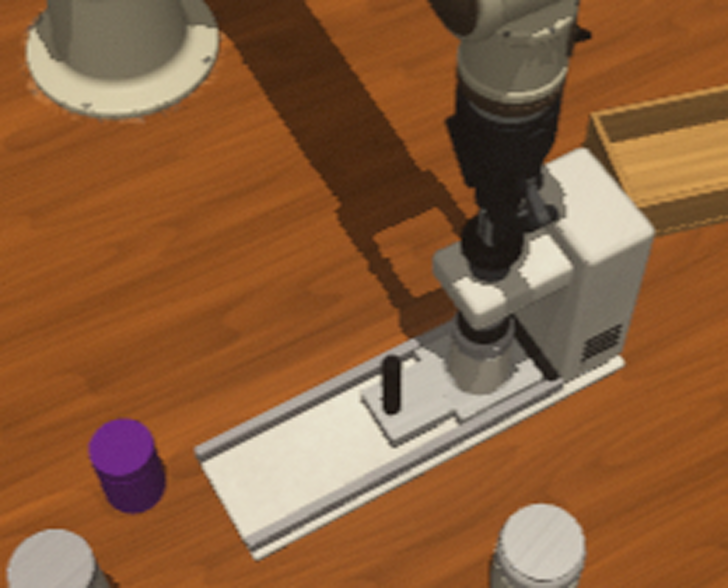

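The fingertips hold the knob down at crop (492,245), with the pad on the jar's lid at (484,330). The force of about 12–13 N agrees with 30 mm of travel. The bystanders haven't moved.

```bash
python3 -c "
from rig import workorder
print(workorder.sign_off())"
```

```text
the job is handed in; nothing more can be done
None
```

The short jar stands in the carriage's recess, the carriage is home against its stop, and I handed the job in with the knob held about 30 mm down (12–13 N); the sign-off reported no verdict.

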